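Show the jar's date code to the reader

ROBOT

A 6-joint arm with a two-finger parallel gripper is mounted at the origin on a cart in front of the work surface, level with it; the furniture and walls round the work are solid. World frame = base frame: x ahead of the robot, y to its left, z up, the work surface at z = 0. Lengths are in m, angles in rad, forces in N, time in s.
With the tool pointing down it reaches from about 0.25 to 0.8 m from the base axis. Payload 8.5 kg.
Tool frame: the origin (TCP) lies on the centre line of the jaws, within the pads' length; the fingertips stand robot.tip_extent ahead of it and the grasp point (between the pads) lies 11 mm behind it (robot.tip_extent is the distance from the TCP to the fingertips, in m); z points along the fingers, y is the line along which they close (so a half turn about z gives the same grasp; the last joint's range is limited). The gripper opens to 85 mm and grips with 20 to 120 N. Pads are 22 mm wide; open, the fingers measure 114 mm over their backs; the gripper's body (76 mm by 85 mm) begins 54 mm behind the grasp point. The pads swing forward as they close: fully open they stand 13 mm farther back than shut.
Start: joints at [-1.14, 0.238, -0.013, 1.319, 0, 1.571], TCP at [0.219, -0.477, 0.239] pointing down, gripper open.
Joint ranges: [-2.66, 2.66], [-1.03, 1.9], [-1.14, 1.46], [-1.82, 2.27], [-1.45, 1.34], [-3.14, 3.14]. Speed limits (rad/s): [2.22, 2.22, 2.79, 3.14, 3.14, 3.14].

INTERFACE

Orientations are given as a unit quaternion [x, y, z, w].
In Python, from rig import readout, cams, order, robot gives the robot as it stands.
- The arm moves only by the shell command python3 -m crank 'ROWS' [OPENING]. ROWS is a JSON object of lists of equal length, an entry for each row: "offset": the shift along the world's x, y, z normalised to -1 to 1, where 1 is 0.75 m, a list of three; "rotation": the turn, a rotation vector about the world's x, y, z normalised to -1 to 1, where 1 is 0.5 rad, a list of three. A call has 1 to 10 rows; each row shifts and turns the commanded pose from where the row before left it; what a row does not reach is not made up. A row lasts 1/12 s, in which the tool goes at most 41.7 mm and 7.16 degrees, less where a joint would pass 70% of its speed; a pose out of reach is approached as far as the arm can. A call with a number of a shift or a turn outside -1 to 1 is refused whole. A call with a gripper value outside its range is refused whole. OPENING is the opening, from -1 (shut) to 1 (fully open), set as the call begins (- or left out, the last holds). The fingers move at their own pace and stop on an object; the grip force is fixed at half the most. Time passes only in rows, so rows that do not move let the fingers close. It gives the time, the measured TCP pose, the force, the opening and the grip force at its end, in the units of the state.
- readout.sense(): the state, without advancing time (a new reading comes with each control period).
- cams.get_image(name): name is "scene" or "top" or "wrist"; returns a dict with "color" (480x640x3 uint8, red, green, blue), "range_z" (480x640 float32, m along the optical axis (not along the pixel's ray), 0 where there is no reading), "intrinsics" (3x3 intrinsics, pixels), "rvec" (rotation vector, rad) and "tvec" (3), from world to camera coordinates, as OpenCV has them; the wrist camera has in their place "tool_from_camera" (4x4, takes a point from camera to tool coordinates, whose origin is the TCP and whose axes are the flange's). Camera axes: x right, y down, z forward; pixel columns grow to the right and rows downward; lengths in m; the calibration is good to about 2 mm. The wrist camera is an equidistant fisheye: a pixel r from the principal point sees the ray r / f radians off the axis. A picture is of the moment at which its call begins: read the wrist's pose just before it.
- order.finish_job(): hands the job in; it is judged then, once.
The state is a dict: "clock": time; "joint_pos": joint angles; "qvel": joint speeds; "joint_efforts": joint torques, N m; "ee_pos": TCP position; "eef_rot": TCP orientation; "force": force on the tool from outside, world axes, zero at the start; "torque": the same for the moment, N m; "width": opening from 0.0 (shut) to 1.0 (fully open); "grip_force": force on a finger pad.
Only numpy, scipy, OpenCV 4.12 (cv2) and the standard library are available. Lean on these libraries where they do the work, as an engineer would, in place of code of your own. Each camera call takes 0.05 s, during which the arm holds its last target. There are 200 camera calls.

TASK

Take the tallest of the three spice jars out of the wooden rack and show the date code on its underside to the little code reader with the ring light: hold the jar in the air with its bottom facing the lens squarely, centred on the lens and about 10 cm in front of it. Do not touch the reader, and leave the other two jars, the lemon, the mug and the salt cellar as they are. Finish while holding the jar still in front of the lens; do not put it down or let go.

Things in the scene. Friction and masses are not known exactly. Their poses are not given: they have to be found in the camera images.
- jar_tall: tallest spice jar: round glass, timber lid (fixed), 52 mm across, 105 mm high, about 0.15 kg, upright in one of the rack's three pockets (varies). Origin at the centre of its underside, z along its axis to the lid. Grasp the glass (up to 88 mm) about 75 mm above the underside; lower, the gripper's palm may meet the lid. Its rotation about its own axis does not matter.
- jar_tall_top (a point): centre of the top of that jar's lid, 105 mm above its underside along its axis. A lift of 100 to 120 mm clears the rack and its jars; wall cabinets hang 0.68 m above the rear half of the worktop, so do not lift much higher there.
- jar_mid: middle spice jar, 47 mm across, 88 mm high, in another pocket of the rack; origin at the centre of its underside, z up. Leave it.
- jar_short: shortest spice jar, 42 mm across, 70 mm high, in the remaining pocket; origin at the centre of its underside, z up. Leave it.
- rack: fixed low timber tray, 78 mm (its x) by 250 mm (its y), origin at the centre of its underside. Three pockets in a row along its y at y = -80, 0 and +80 mm, floor 8 mm above the worktop. Rails along the front and back (x = +-39 mm outside) reach 32 mm up, the end walls 40 mm, the two dividers 28 mm. Place and yaw vary. Open above; jars are best gripped along the rack's x, across the row, so that the fingers stand over the rails and not between the jars.
- reader_head: tilted round head of the fixed code reader, 74 mm across and 32 mm thick, white with a ring light and a black lens in the middle. Origin at the centre of the lens front, 130 mm above the worktop; z is the viewing axis, pointing out of the lens: about 40 degrees from vertical, leaning up and back towards the robot. Place and yaw vary.
- reader: foot of the same reader: a round white disc 104 mm across, its centre 35 mm along x from the origin, with a stem behind the head; origin on the worktop straight below the lens, x horizontal, away from where the lens looks
- lemon: lemon lying on the worktop, 82 x 54 x 50 mm, origin under its middle; bystander
- mug: mug, 83 mm across, 94 mm high, with a handle, origin at the centre of its underside; bystander
- salt_cellar: round timber salt cellar, 91 mm across, 66 mm high, origin at the centre of its underside; bystander
There are look-alikes about, which are no part of the job. What is shaped like the jar_short but purple is not meant.

How it is judged:
By the outcome, as a careful person would: the job done as asked, in the order asked, and still so for the second after the job is handed in, while the arm keeps its last pose, push and grip.
It also fails if it takes over 35 s, if anything falls off the work surface, if the arm or the gripper's body presses on something with over 40 N, if the wrist force passes 120 N, or if a joint passes its speed limit or range.

## Working session

There is one attempt and no reset: what is moved stays moved. The work goes in short steps, Python scripts to look and compute and a shell command to move; the robot and the scene stay as the last step left them, time stands still between calls to the robot, and variables do not carry over. Pictures are saved under pics/ and viewed, at most 10 in all, crops included, and the job is handed in when it is done.

```bash
mkdir -p pics; ls; cat > h.py <<'E'
import numpy as np, cv2
from rig import readout, cams, order, robot
from scipy.spatial.transform import Rotation as R
def pts(im):
    d=im["range_z"];K=im["intrinsics"]
    v,u=np.mgrid[0:480,0:640]
    c=np.stack([(u-K[0,2])/K[0,0]*d,(v-K[1,2])/K[1,1]*d,d],-1)
    Rm=cv2.Rodrigues(np.array(im["rvec"],float))[0]
    w=(c-np.array(im["tvec"]).ravel())@Rm
    w[d<=0]=np.nan
    return w
E
python3 - <<'E'
from h import *
print(readout.sense()); print(robot.tip_extent)
for n in("scene","top"):
    im=cams.get_image(n); np.savez(f"{n}.npz",**im); cv2.imwrite(f"pics/{n}.png",im["color"][...,::-1])
    R_=cv2.Rodrigues(np.array(im["rvec"],float))[0]; print(n,-R_.T@np.array(im["tvec"]).ravel(),R_[2])
E
```

```text
pics
{'clock': 0.0, 'joint_pos': array([-1.13999983e+00,  2.38763100e-01, -1.42399894e-02,  1.31922356e+00,
       -1.08397660e-05,  1.57078370e+00]), 'qvel': array([-0.00014558,  0.00040888,  0.0003607 ,  0.00108952, -0.00074057,
       -0.00163288]), 'joint_efforts': array([ 8.63330461e-04, -5.38792026e+01,  3.46436334e+01,  1.84431783e-02,
        1.40418406e-04,  4.15748246e-06]), 'ee_pos': array([ 0.21906379, -0.47666299,  0.23869246]), 'eef_rot': array([ 9.76889751e-01,  2.13742607e-01, -1.58146027e-04, -6.97476221e-04]), 'force': array([0.51022843, 0.14674081, 0.17538982]), 'torque': array([0.05413021, 0.04044003, 0.04476657]), 'grip_force': 0.0, 'width': 1.0029633785018073}
0.008
scene [0.02933905 0.80780602 1.01802029] [ 0.40428704 -0.60443109 -0.68645105]
top [0.36393191 0.01385119 1.27891928] [ 0.13239846  0.00143357 -0.99119554]
```

View pics/scene.png

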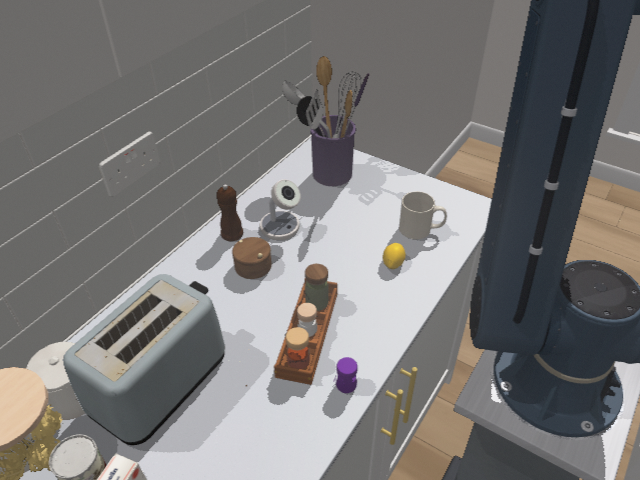

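View pics/top.png

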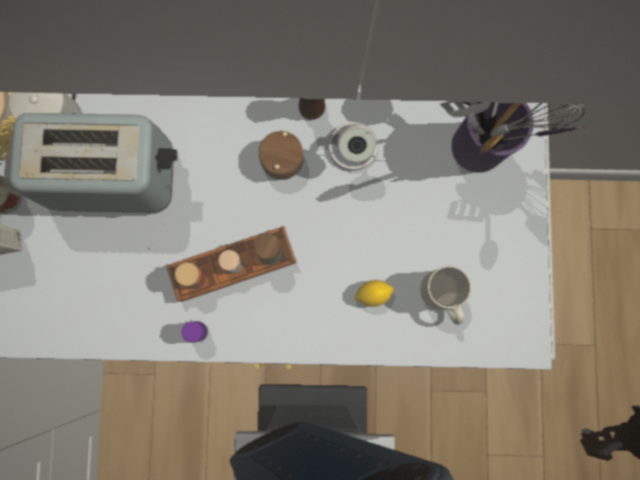

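Scene view: three jars stand in the rack, with a dark lid at (316,270), a pale lid at (307,315) and an amber jar at (298,340). In the top view they are at (267,245), (229,261) and (187,273). The purple look-alike is at top (194,331), and the reader lens is at top (357,145), scene (288,193). I'll check the lid heights before choosing.

```bash
python3 - <<'E'
from h import *
T=dict(np.load("top.npz"));S=dict(np.load("scene.npz"))
wt=pts(T);ws=pts(S)
for n,(u,v) in dict(dark=(267,245),pale=(229,261),amber=(187,273),purple=(194,331)).items():
    p=wt[v-4:v+5,u-4:u+5].reshape(-1,3); print(n,np.nanmedian(p,0).round(4))
    # lid region: points near the median height
    m=np.nanmedian(p,0); q=wt[np.abs(wt[...,2]-m[2])<.008]; q=q[np.linalg.norm(q[:,:2]-m[:2],axis=1)<.035]
    print("  lid centre",((q.min(0)+q.max(0))/2).round(4),len(q), np.ptp(q,axis=0).round(3))
# rack: brown mask, low heights
hsv=cv2.cvtColor(T["color"],cv2.COLOR_RGB2HSV)
m=(wt[...,2]>.015)&(wt[...,2]<.05)&(hsv[...,1]>90)&(hsv[...,0]<20)
m[:,:150]=0;m[:,310:]=0;m[:220]=0;m[310:]=0
r=cv2.minAreaRect(wt[m][:,:2].astype(np.float32));print("rack",r)
# reader head: scene and top points
for n,w in(("top",wt),("scene",ws)):
    c=np.array([0.60,-0.01]) if 0 else np.nanmedian(wt[140:150,352:362].reshape(-1,3),0)[:2]
    k=(np.linalg.norm(w[...,:2]-c,axis=-1)<.08)&(w[...,2]>.06)
    q=w[k];print(n,c,len(q),q.min(0).round(3),q.max(0).round(3))
sc=cv2.resize(S["color"][150:400,210:370],None,fx=3,fy=2.4 if 0 else 2.4)
a=cv2.resize(S["color"][250:400,270:370],(400,600),interpolation=2)
b=cv2.resize(S["color"][165:240,250:310],(400,500),interpolation=2);b=cv2.copyMakeBorder(b,0,100,0,0,0)
cv2.imwrite("pics/crop.png",np.hstack([a,b])[...,::-1])
E
```

```text
dark [0.5149 0.0986 0.1134]
  lid centre [0.5138 0.1009 0.1126] 553 [0.05  0.049 0.014]
pale [0.4866 0.1744 0.0779]
  lid centre [0.4886 0.1763 0.0778] 350 [0.04  0.04  0.015]
amber [0.46   0.2509 0.0965]
  lid centre [0.4591 0.2535 0.095 ] 453 [0.044 0.046 0.012]
purple [0.3503 0.2375 0.0702]
  lid centre [0.3491 0.2431 0.0694] 365 [0.04  0.041 0.014]
rack ((0.48655253648757935, 0.17616936564445496), (0.0773262307047844, 0.24655775725841522), 20.04356575012207)
top [ 0.70980004 -0.06741025] 1189 [ 0.684 -0.104  0.076] [ 0.771 -0.03   0.154]
scene [ 0.70980004 -0.06741025] 726 [ 0.682 -0.105  0.061] [ 0.77  -0.026  0.152]
```

View pics/crop.png

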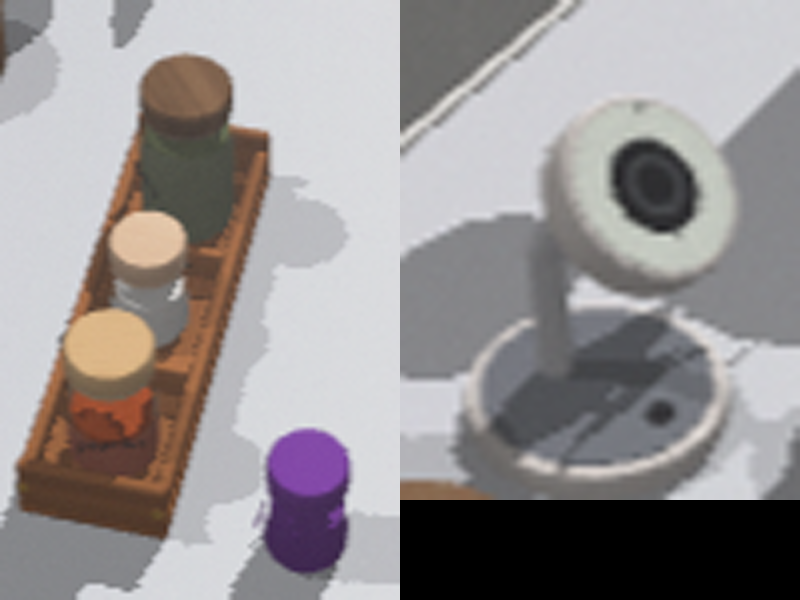

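The lid heights settle it. The dark lid is at z≈0.113 (8 + 105 mm), against 0.095 and 0.078 for the others, so jar_tall is the dark-lidded jar, near (0.514, 0.101). It matches the rack's y = -80 pocket, with the rack yawed about 20°. The crop confirms a green glass jar with a dark lid, the tallest of the three. Next I'll measure the reader face.

```bash
python3 - <<'E'
from h import *
rng=np.random.default_rng(0)
T=dict(np.load("top.npz"));S=dict(np.load("scene.npz"))
def plane(q):
    best=None
    for _ in range(500):
        a=q[rng.choice(len(q),3,False)];n=np.cross(a[1]-a[0],a[2]-a[0]);l=np.linalg.norm(n)
        if l<2e-4: continue
        n/=l
        i=np.abs((q-a[0])@n)<.002
        if best is None or i.sum()>best.sum():best=i
    g=q[best];c=g.mean(0);n=np.linalg.svd(g-c)[2][2];n*=np.sign(n[2]);return n,c,g
for nm,im in(("top",T),("scene",S)):
    w=pts(im);k=(np.linalg.norm(w[...,:2]-[.72,-.067],axis=-1)<.075)&(w[...,2]>.09)
    n,c,g=plane(w[k])
    # face disc centre: enclosing circle in plane coordinates
    e1=np.cross(n,[0,0,1]);e1/=np.linalg.norm(e1);e2=np.cross(n,e1)
    (a,b),r=cv2.minEnclosingCircle(np.stack([(g-c)@e1,(g-c)@e2],1).astype(np.float32))
    print(nm,len(g),"n",n.round(3),"tilt",np.degrees(np.arccos(n[2])),"yaw",np.degrees(np.arctan2(n[1],n[0])),"disc",(c+a*e1+b*e2).round(4),r)
    # dark lens: ray onto plane
    dark=(im["color"].max(-1)<70)&k
    cc=cv2.connectedComponentsWithStats(dark.astype(np.uint8))
    i=1+cc[2][1:,4].argmax();uv=cc[3][i]
    Rm=cv2.Rodrigues(im["rvec"])[0];o=-Rm.T@im["tvec"].ravel();d=Rm.T@np.linalg.inv(im["intrinsics"])@[*uv,1]
    print("  lens px",uv,cc[2][i],"pt",(o+d*((c-o)@n)/(d@n)).round(4), "z=.13 ray",(o+d*((.13-o[2])/d[2])).round(4))
    f=w[(np.linalg.norm(w[...,:2]-[.72,-.067],axis=-1)<.12)&(w[...,2]>.006)&(w[...,2]<.03)]
    print("  foot",cv2.minEnclosingCircle(f[:,:2].astype(np.float32)))
print("target delta", (np.array([.514,.101,.24])-readout.sense()["ee_pos"])/.75)
E
```

```text
top 640 n [-0.655  0.016  0.755] tilt 40.94615020580132 yaw 178.62055728101922 disc [ 0.7101 -0.0669  0.1298] 0.037119630724191666
  lens px [356.74761905 144.62380952] [349 137  17  16 210] pt [ 0.7099 -0.0679  0.1297] z=.13 ray [ 0.7098 -0.0679  0.13  ]
  foot ((0.7212947010993958, -0.06534053385257721), 0.11933999508619308)
scene 331 n [-0.656 -0.004  0.754] tilt 41.03014441611424 yaw -179.63813458888902 disc [ 0.7117 -0.0643  0.1283] 0.03867831081151962
  lens px [287.65217391 192.51304348] [282 186  12  14 115] pt [ 0.7114 -0.0681  0.128 ] z=.13 ray [ 0.7099 -0.0661  0.13  ]
  foot ((0.7330403327941895, -0.07360600680112839), 0.11550851166248322)
target delta [0.39321468 0.77028387 0.00167675]
```

The two views agree: lens at about (0.710, -0.067, 0.130), axis about (-0.65, 0.01, 0.76). I'll move above the jar and turn the jaws across the row.

```bash
python3 -m crank '{"offset":[[0.0197,0.0385,0],[0.0197,0.0385,0],[0.0197,0.0385,0],[0.0197,0.0385,0],[0.0197,0.0385,0],[0.0197,0.0385,0],[0.0197,0.0385,0],[0.0197,0.0385,0],[0.0197,0.0385,0],[0.0197,0.0385,0]],"rotation":[[0,0,0.149],[0,0,0.149],[0,0,0.149],[0,0,0.149],[0,0,0.149],[0,0,0.149],[0,0,0.149],[0,0,0.149],[0,0,0.149],[0,0,0.149]]}' 1
python3 -m crank '{"offset":[[0.0197,0.0385,0],[0.0197,0.0385,0],[0.0197,0.0385,0],[0.0197,0.0385,0],[0.0197,0.0385,0],[0.0197,0.0385,0],[0.0197,0.0385,0],[0.0197,0.0385,0],[0.0197,0.0385,0],[0.0197,0.0385,0]],"rotation":[[0,0,0.149],[0,0,0.149],[0,0,0.149],[0,0,0.149],[0,0,0.149],[0,0,0.149],[0,0,0.149],[0,0,0.149],[0,0,0.149],[0,0,0.149]]}'
python3 -m crank '{"offset":[[0,0,0],[0,0,0]],"rotation":[[0,0,0],[0,0,0]]}'
python3 - <<'E'
from h import *
s=readout.sense();im=cams.get_image("wrist");r=R.from_quat(s["eef_rot"])
print(s["clock"],s["ee_pos"],r.as_matrix().round(3).tolist())
np.savez("w.npz",**im);cv2.imwrite("pics/w.png",im["color"][...,::-1]);print(im["intrinsics"],im["tool_from_camera"])
E
```

```text
clock: 0.93
ee_pos: [0.3672, -0.1867, 0.2392]
eef_rot: [0.831, 0.556, -0.0, -0.0]
force: [1.0, -0.6, -0.7]
width: 0.997
grip_force: 0.0
clock: 1.77
ee_pos: [0.515, 0.1022, 0.239]
eef_rot: [0.572, 0.821, -0.0, -0.0]
force: [-0.0, 0.2, -1.0]
width: 0.997
grip_force: 0.0
clock: 1.93
ee_pos: [0.5149, 0.1019, 0.2384]
eef_rot: [0.572, 0.82, -0.001, -0.001]
force: [-0.7, -0.6, -0.2]
width: 1.002
grip_force: 0.0
1.9333 [0.51489047 0.10187561 0.23842615] [[-0.345, 0.939, -0.002], [0.939, 0.345, -0.0], [0.0, -0.002, -1.0]]
[[371.64829954   0.         315.11265776]
 [  0.         371.64829954 234.94940478]
 [  0.           0.           1.        ]] [[-1.78321295e-05 -9.65452723e-01 -2.60578280e-01  6.63587238e-02]
 [ 9.99999949e-01 -9.99636166e-05  3.01936205e-04  2.90750092e-04]
 [-3.17553479e-04 -2.60578262e-01  9.65452675e-01 -1.34562167e-01]
 [ 0.00000000e+00  0.00000000e+00  0.00000000e+00  1.00000000e+00]]
```

View pics/w.png

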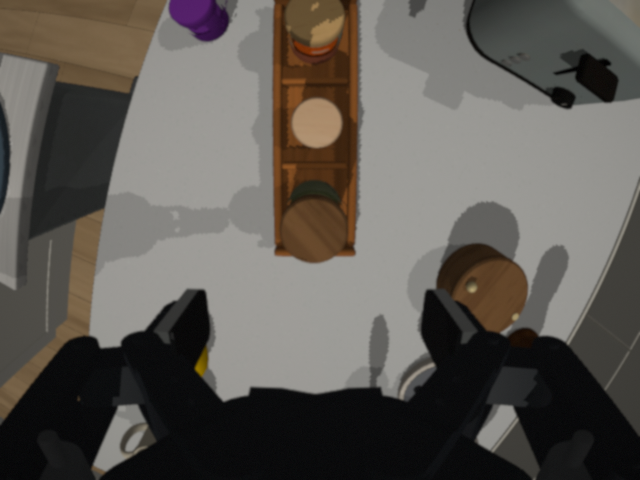

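The wrist view shows the dark lid at about (315,229), midway between the fingers, and the rack is aligned with the image columns. A quick ray check follows.

```bash
python3 - <<'E'
from h import *
s=readout.sense();W=dict(np.load("w.npz"));Rm=R.from_quat(s["eef_rot"]).as_matrix();M=W["tool_from_camera"];K=W["intrinsics"]
for uv in [(315,229),(284,229),(346,229)]:
    x=(uv[0]-K[0,2])/K[0,0];y=(uv[1]-K[1,2])/K[1,1];t=np.hypot(x,y)
    d=np.array([x/t*np.sin(t),y/t*np.sin(t),np.cos(t)]);D=Rm@M[:3,:3]@d;o=s["ee_pos"]+Rm@M[:3,3]
    print(uv,(o+D*((.113-o[2])/D[2])).round(4))
E
```

```text
(315, 229) [0.5142 0.1014 0.113 ]
(284, 229) [0.4932 0.0937 0.113 ]
(346, 229) [0.5353 0.1092 0.113 ]
```

```bash
python3 -m crank '{"offset":[[-0.001,-0.001,-0.028],[0,0,-0.028],[0,0,-0.028],[0,0,-0.028],[0,0,-0.028],[0,0,-0.028],[0,0,-0.028],[0,0,-0.0275],[0,0,0],[0,0,0]],"rotation":[[0,0,0],[0,0,0],[0,0,0],[0,0,0],[0,0,0],[0,0,0],[0,0,0],[0,0,0],[0,0,0],[0,0,0]]}'
python3 -m crank '{"offset":[[0,0,0],[0,0,0],[0,0,0],[0,0,0],[0,0,0],[0,0,0],[0,0,0],[0,0,0],[0,0,0],[0,0,0]],"rotation":[[0,0,0],[0,0,0],[0,0,0],[0,0,0],[0,0,0],[0,0,0],[0,0,0],[0,0,0],[0,0,0],[0,0,0]]}' -1
```

```text
clock: 2.82
ee_pos: [0.5129, 0.0986, 0.0714]
eef_rot: [0.574, 0.819, -0.001, -0.001]
force: [-0.6, 0.5, 0.1]
width: 1.007
grip_force: 0.0
clock: 3.65
ee_pos: [0.5147, 0.0997, 0.0734]
eef_rot: [0.573, 0.819, 0.001, 0.001]
force: [-1.3, -1.0, 9.1]
width: 0.577
grip_force: 61.5
```

Gripped, with the width matching the jar. Now I'll lift.

```bash
python3 -m crank '{"offset":[[0,0,0.01],[0,0,0.02],[0,0,0.02],[0,0,0.025],[0,0,0.025],[0,0,0.025],[0,0,0.02],[0,0,0.01],[0,0,0],[0,0,0]],"rotation":[[0,0,0],[0,0,0],[0,0,0],[0,0,0],[0,0,0],[0,0,0],[0,0,0],[0,0,0],[0,0,0],[0,0,0]]}'
python3 - <<'E'
from h import *
T=cams.get_image("top");S=cams.get_image("scene");s=readout.sense()
np.savez("top2.npz",**T);np.savez("scene2.npz",**S)
cv2.imwrite("pics/s2.png",np.hstack([cv2.resize(S["color"][150:400,200:360],(384,600)),cv2.resize(T["color"][170:320,150:350],(400,300)) if 0 else cv2.resize(T["color"][120:320,200:335],(405,600))])[...,::-1])
W=cams.get_image("wrist");np.savez("w2.npz",**W);
q=R.from_quat(s["eef_rot"]);print(s["ee_pos"],s["width"],s["force"],q.as_matrix()[:,2])
lens=np.array([.710,-.0675,.13]);n=np.array([-.65,.008,.76]);n/=np.linalg.norm(n)
z=q.as_matrix()[:,2];ax=np.cross(z,-n);rv=ax/np.linalg.norm(ax)*np.arccos(z@-n)
print("rotvec/0.5",(rv/.5).round(4))
tcp=lens+n*(.10+.0645);print("tcp goal",tcp,"offset/.75",((tcp-s["ee_pos"])/.75).round(4))
E
```

```text
clock: 4.48
ee_pos: [0.514, 0.0998, 0.188]
eef_rot: [0.573, 0.819, 0.0, 0.0]
force: [-0.5, -0.3, -1.4]
width: 0.575
grip_force: 62.4
[0.51342141 0.09966851 0.18699697] 0.5780789334531723 [-0.37515903  0.00191823 -0.66786042] [-1.53692010e-03 -3.12331984e-04 -9.99998770e-01]
rotvec/0.5 [-1.6900e-02 -1.4181e+00  5.0000e-04]
tcp goal [ 0.60308377 -0.06618411  0.25500975] offset/.75 [ 0.1195 -0.2211  0.0907]
```

View pics/s2.png

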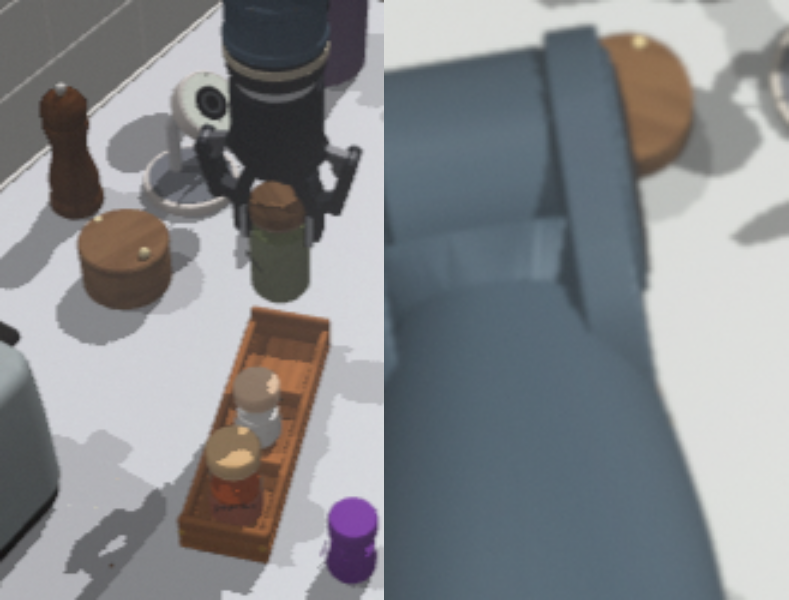

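The jar is lifted clear and hangs upright, and the other two jars are undisturbed. Now I'll move to the reader while tilting the tool.

```bash
python3 -m crank '{"offset":[[0.006,-0.011,0.0045],[0.006,-0.011,0.0045],[0.006,-0.011,0.0045],[0.006,-0.011,0.0045],[0.006,-0.011,0.0045],[0.006,-0.011,0.0045],[0.006,-0.011,0.0045],[0.006,-0.011,0.0045],[0.006,-0.011,0.0045],[0.006,-0.011,0.0045]],"rotation":[[-0.001,-0.071,0],[-0.001,-0.071,0],[-0.001,-0.071,0],[-0.001,-0.071,0],[-0.001,-0.071,0],[-0.001,-0.071,0],[-0.001,-0.071,0],[-0.001,-0.071,0],[-0.001,-0.071,0],[-0.001,-0.071,0]]}'
python3 -m crank '{"offset":[[0.006,-0.011,0.0045],[0.006,-0.011,0.0045],[0.006,-0.011,0.0045],[0.006,-0.011,0.0045],[0.006,-0.011,0.0045],[0.006,-0.011,0.0045],[0.006,-0.011,0.0045],[0.006,-0.011,0.0045],[0.006,-0.011,0.0045],[0.006,-0.011,0.0045]],"rotation":[[-0.001,-0.071,0],[-0.001,-0.071,0],[-0.001,-0.071,0],[-0.001,-0.071,0],[-0.001,-0.071,0],[-0.001,-0.071,0],[-0.001,-0.071,0],[-0.001,-0.071,0],[-0.001,-0.071,0],[-0.001,-0.071,0]]}'
python3 -m crank '{"offset":[[0,0,0],[0,0,0],[0,0,0]],"rotation":[[0,0,0],[0,0,0],[0,0,0]]}'
python3 - <<'E'
from h import *
S=cams.get_image("scene");T=cams.get_image("top");s=readout.sense();W=cams.get_image("wrist")
for k,i in(("scene3",S),("top3",T),("w3",W)):np.savez(k+".npz",**i)
cv2.imwrite("pics/s3.png",np.hstack([cv2.resize(S["color"][90:290,180:380],(500,500)),cv2.resize(W["color"][200:480,220:420],(285,500)) if 0 else cv2.resize(W["color"],(300,500))])[...,::-1])
q=R.from_quat(s["eef_rot"]);z=q.as_matrix()[:,2];print(s["joint_pos"].round(2),s["ee_pos"],s["width"],z)
lens=np.array([.710,-.0675,.13]);n=np.array([-.65,.008,.76]);n/=np.linalg.norm(n)
b=s["ee_pos"]+z*.0654;print("bottom",b,"dist",(b-lens)@n,"lateral",(b-lens)-n*((b-lens)@n),"ang",np.degrees(np.arccos(-z@n)))
E
```

```text
clock: 5.47
ee_pos: [0.5585, 0.0168, 0.2208]
eef_rot: [0.564, 0.807, 0.099, 0.146]
force: [-0.9, -0.4, -1.3]
width: 0.575
grip_force: 62.5
clock: 6.3
ee_pos: [0.6034, -0.0655, 0.2543]
eef_rot: [0.538, 0.768, 0.195, 0.287]
force: [-0.3, 0.5, -1.4]
width: 0.577
grip_force: 62.5
clock: 6.55
ee_pos: [0.6035, -0.065, 0.2547]
eef_rot: [0.538, 0.769, 0.195, 0.287]
force: [0.1, 0.0, -1.0]
width: 0.578
grip_force: 62.5
[-0.15 -0.05 -0.58  0.34  0.09  1.1 ] [ 0.60394824 -0.06480517  0.25513834] 0.577224125349285 [ 0.65089392 -0.00877338 -0.75911799]
bottom [ 0.6465167  -0.06537895  0.20549202] dist 0.09864695790740197 lateral [0.00063197 0.00133194 0.00052648] ang 0.08436808847200475
```

View pics/s3.png

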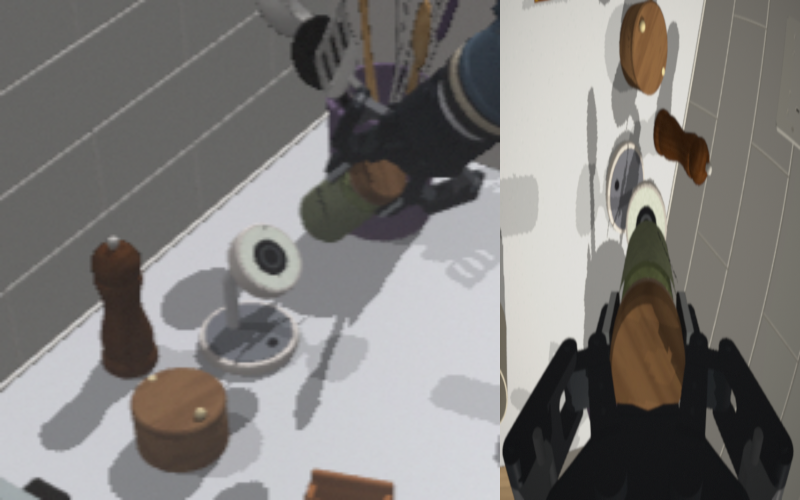

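The scene crop shows the jar's underside at about (325,215), facing the lens at (270,257). I'll check from the depth data whether the jar tilted or slipped in the grip.

```bash
python3 - <<'E'
from h import *
from scipy.optimize import least_squares
s=readout.sense();z=R.from_quat(s["eef_rot"]).as_matrix()[:,2]
lens=np.array([.710,-.0675,.13]);n=np.array([-.65,.008,.76]);n/=np.linalg.norm(n)
P=[]
for f in("scene3","top3"):
    im=dict(np.load(f+".npz"));w=pts(im);h=cv2.cvtColor(im["color"],cv2.COLOR_RGB2HSV).astype(int)
    m=(h[...,0]>25)&(h[...,0]<75)&(h[...,1]>50)&(np.linalg.norm(w-(s["ee_pos"]+z*.03),axis=-1)<.08)
    m=cv2.erode(m.astype(np.uint8),np.ones((3,3)))>0
    q=w[m];a=(q-s["ee_pos"])@z;print(f,m.sum(),"along tool z",np.percentile(a,[0,2,50,98,100]).round(4) if len(a) else "")
    P.append(q)
q=P[0]; a=(q-s["ee_pos"])@z; side=q[(a>-.0)&(a<.058)]
e1=np.cross(z,[0,0,1]);e1/=np.linalg.norm(e1);e2=np.cross(z,e1);c0=s["ee_pos"]+.03*z
def res(p):
    d=z+p[2]*e1+p[3]*e2;d/=np.linalg.norm(d);v=side-c0-p[0]*e1-p[1]*e2
    return np.linalg.norm(v-np.outer(v@d,d),axis=1)-.026
r=least_squares(res,[0,0,0,0],loss="soft_l1",f_scale=.001);p=r.x
J=np.linalg.inv(r.jac.T@r.jac);sd=np.sqrt(np.diag(J)*2*r.cost/len(side))
print(len(side),"fit off mm",p[:2]*1e3,"tilt deg",np.degrees(p[2:]),"sd deg",np.degrees(sd[2:]),"rms",np.sqrt((r.fun**2).mean()))
d=z+p[2]*e1+p[3]*e2;d/=np.linalg.norm(d);print("e1,e2",e1.round(2),e2.round(2),"angle to lens axis",np.degrees(np.arccos(-d@n)))
b=c0+p[0]*e1+p[1]*e2;b=b+d*.0354;l=b-lens;print("bottom",b,"lat mm",(l-n*(l@n))*1e3,l@n)
# bottom disc: points beyond
bt=q[((q-s["ee_pos"])@z)>.06];print(len(bt))
E
```

```text
scene3 0 along tool z 
top3 49 along tool z [-0.0095 -0.0086 -0.0005  0.0266  0.0413]Traceback (most recent call last):
  File "<stdin>", line 18, in <module>
    ainv = _umath_linalg.inv(a, signature=signature)
    raise LinAlgError("Singular matrix")
numpy.linalg.LinAlgError: Singular matrix
```

```bash
python3 - <<'E'
from h import *
from scipy.optimize import least_squares
s=readout.sense();z=R.from_quat(s["eef_rot"]).as_matrix()[:,2]
lens=np.array([.710,-.0675,.13]);n=np.array([-.65,.008,.76]);n/=np.linalg.norm(n)
im=dict(np.load("scene3.npz"));w=pts(im);c=im["color"].astype(int);print(c[172,318],w[172,318],im["range_z"][165:180:5,310:330:5])
c0=s["ee_pos"]+.03*z
m=(c[...,1]-c[...,2]>8)&(c[...,1]>=c[...,0]-3)&(np.linalg.norm(w-c0,axis=-1)<.07)
q=w[m];a=(q-s["ee_pos"])@z;print(m.sum(),np.percentile(a,[0,5,50,95,100]).round(4))
bt=q[a>.060];bt_pl=None
side=q[(a>0)&(a<.057)]
e1=np.cross(z,[0,0,1]);e1/=np.linalg.norm(e1);e2=np.cross(z,e1)
def res(p):
    d=z+p[2]*e1+p[3]*e2;d/=np.linalg.norm(d);v=side-c0-p[0]*e1-p[1]*e2
    return np.linalg.norm(v-np.outer(v@d,d),axis=1)-.026
r=least_squares(res,[0,0,0,0],loss="soft_l1",f_scale=.001);p=r.x
sd=np.sqrt(np.diag(np.linalg.inv(r.jac.T@r.jac))*2*r.cost/len(side))
print(len(side),"off mm",p[:2]*1e3,"tilt",np.degrees(p[2:]),"sd",np.degrees(sd[2:]),"rms",np.sqrt((r.fun**2).mean()))
d=z+p[2]*e1+p[3]*e2;d/=np.linalg.norm(d);print("e1,e2",e1.round(2),e2.round(2),"angle",np.degrees(np.arccos(-d@n)))
b=c0+p[0]*e1+p[1]*e2+d*.0354;l=b-lens;print("bottom",b,"lat mm",(l-n*(l@n))*1e3,l@n)
E
```

```text
[71 73 64] [ 0.60135033 -0.03831946  0.25352832] [[1.2738708 1.2619798 1.2676067 1.237792 ]
 [1.2842981 1.2677263 1.2666758 1.2724729]
 [1.2848006 1.2787049 1.2737808 1.2707118]]
343 [-0.0236 -0.0086  0.0113  0.0528  0.0588]
219 off mm [-0.97375737 -0.51210231] tilt [0.42843616 0.74080685] sd [0.46278652 0.74601441] rms 0.0013718979701538457
e1,e2 [-0.01 -1.    0.  ] [-0.76  0.01 -0.65] angle 0.801527520244505
bottom [ 0.6466929  -0.06466025  0.20567335] lat mm [0.82703181 2.05040649 0.68574661] 0.09867598774830826
```

The jar is straight in the grip: tilt is under 1°, offset about 2 mm, distance 99 mm. I'll make a small trim, let it settle and hand it in.

```bash
python3 -m crank '{"offset":[[-0.002,-0.002,0],[0,0,0],[0,0,0],[0,0,0],[0,0,0],[0,0,0]],"rotation":[[0,0,0],[0,0,0],[0,0,0],[0,0,0],[0,0,0],[0,0,0]]}'
python3 -c "
from h import *
print(order.finish_job())"
```

```text
clock: 7.2
ee_pos: [0.6025, -0.0667, 0.2554]
eef_rot: [0.537, 0.768, 0.195, 0.288]
force: [0.3, 0.0, -0.8]
width: 0.577
grip_force: 62.5
the job is handed in; nothing more can be done
None
```

The tallest jar is held still in front of the reader with its underside square to the lens (within about 1°), centred to about 2 mm and about 10 cm away; the job was handed in at 7.2 s, and no verdict was returned.

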